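# Seal the specimen canister and close the transport chest

## Task

Get the specimen chest ready for the courier. First lock the canister's twist lid: squeeze its two tabs together, turn the lid clockwise as far as it goes and let the tabs spring back out. Then press the locked folding stay in at its knee to break it, and gently lower the chest's lid until it is fully shut, without forcing the lid against the locked stay or disturbing the things around.

Things in the scene. Friction and masses are not known exactly. Their poses are not given: they have to be found in the camera images.
- chest: Grey hard-plastic transport chest, fixed on the bench: 250 mm along its x, 210 mm along its y, rim 125 mm above the bench, walls 5 mm, filled with dark foam to 85 mm. Origin: centre of its underside, z up. Its hinge edge is the +y side (to the robot's left, roughly), its front with carrying handle and two hanging catches is the -y side; the catches stay undone.
- hinge_mid (a point): Middle of the lid's hinge line, on the chest's rim 125 mm above the bench; the hinge line runs along the chest's x; axes as the chest's.
- lid (a joint): Lid angle q (rad): 0 shut, 1.92 as found, leaning 20 degrees back. Lid 250 x 210 mm, 40 mm deep; shut, its flat outside is 40 mm above the rim. Its outside at r from the hinge is at chest (y, z) = hinge_mid + (-r cos q + 0.040 sin q, r sin q + 0.040 cos q). Stiff hinge: it stays where left; 3 to 8 N at the free edge move it once the stay is broken.
- lid_edge (a point): Middle of the lid's free edge, at the outside corner: 210 mm out from the hinge line and on the lid's flat outside.
- thumb_rest (a point): Middle of the thumb rest: steel plate 26 mm (chest x) by 20 mm at the knee of the folding lid stay, just inside the chest's -x end (nearest the robot), facing away from the hinge line (up and to the front). Pressed towards the hinge line, about 5 N takes the knee past dead centre after 8 mm, then it folds down; at 25 to 30 mm (up to 15 N) it is well broken and the lid has come down 5 to 10 degrees.
- stay_knee (a joint): Bend of the stay's knee (rad): 0 locked just past dead centre (the lid cannot be lowered), 0.14 dead straight, above 0.4 well broken, about 3.06 folded, lid shut. The stay is two steel bars, 12 mm wide and 110 mm long, from the chest's end wall to the lid; it folds in the chest's y-z plane.
- canister: White round specimen canister, 92 mm across, held fast in the chest's foam; origin at the centre of its underside 15 mm above the bench, axis up. Its notched collar (inside 83 mm, outside 93 mm across) ends 122 mm above the bench.
- cap (a joint): Turn of the canister's white twist lid (rad): 0 unlocked, as found; 1.047 fully locked, against its stop. Grows clockwise seen from above. It turns only while both tabs are squeezed in.
- cap_centre (a point): On the twist lid's axis, 135.5 mm above the bench, midway between its two tabs. Its x axis points from the axis to tab a, z up; it turns with the lid. The lid's flat disc is at 115.5 mm; between the tabs is a spring housing 22 mm (x) by 30 mm, up to 129.5 mm.
- tab_a (a joint): Grey upright tab on the +x side of the twist lid: how far it is squeezed in (m), 0 sprung out, 0.007 fully in. Its flat outer face stands 26 mm from the axis (52 mm across both tabs), 26 mm wide, from 116.5 to 147.5 mm above the bench. From its foot a pawl 8 mm wide reaches out through a notch of the collar (top of the pawl 121.5 mm); squeezed in 4 mm or more it is clear of the notch. Spring 3 N out, 8 N fully in.
- tab_b (a joint): The same tab on the -x side.
- tube_rack: Bystander: blue tube rack 75 x 125 x 40 mm with small tubes; origin at the centre of its underside.
- reagent_bottle: Bystander: white bottle 60 mm across, 130 mm tall; origin at the centre of its underside.
- tip_box: Bystander: clear pipette tip box 85 x 120 x 63 mm; origin at the centre of its underside.

How it is judged (in metres and radians):
On the way, in this order (a step that is already met when the one before it is completed fails the run):
1. the twist lid is turned fully clockwise and both tabs have sprung out into the locked notches (value of joint cap above 1 rad and value of joint each of tab_a, tab_b below 0.002 m), for 0.2 s.
2. the stay is broken at its knee (value of joint stay_knee above 0.3 rad), for 0.1 s.
At the end, for the whole second after the job is handed in: The twist lid is at its locked stop (turned over 1.0 rad) with both tabs sprung out (within 2 mm), and the chest's lid is fully shut (within 0.03 rad) and at rest (all of step 1 and value of joint lid below 0.03 rad and velocity of joint lid between -0.05 and 0.05 rad/s); the robot touches nothing.
It fails at once if the lid is slammed (faster than 2.5 rad/s) (velocity of joint lid below -2.5 rad/s).
It fails at once if the lid is forced (over 20 N) while the stay is still locked (contact force between anything else and lid above 20 N and value of joint stay_knee below 0.1 rad).
It fails at once if a bystander is shifted more than 30 mm or tipped (distance of any of tube_rack, reagent_bottle, tip_box from where it was at the start of the episode above 0.03 m or angle between any of tube_rack, reagent_bottle, tip_box's own z axis and vertical above 0.3 rad).
It also fails if it takes over 64 s, if anything falls off the work surface, if the arm or the gripper's body presses on something with over 40 N, if the wrist force passes 120 N, or if a joint passes its speed limit or range.

## Robot

A 6-joint arm with a two-finger parallel gripper is mounted at the origin on the work surface. World frame = base frame: x ahead of the robot, y to its left, z up, the work surface at z = 0. Lengths are in m, angles in degrees, forces in N, time in s.
With the tool pointing down it reaches from about 0.275 to 0.775 m from the base axis. Payload 14.6 kg.
Tool frame: the origin (TCP) lies midway between the tips of the shut fingers; the grasp point (between the pads) lies 19 mm behind it (bot.grip_depth is the distance from the TCP to the grasp point, in m); z points along the fingers, x is the direction in which the jaws open and shut, and the axes are right-handed (so a half turn about z gives the same grasp; the last joint's range is limited). The gripper opens to 85 mm and grips with 20 to 120 N. Pads are 22 mm wide; open, the fingers measure 114 mm over their backs; the gripper's body (76 mm by 85 mm) begins 54 mm behind the grasp point. The pads swing forward as they close: fully open they stand 13 mm farther back than shut.
Start: joints at [-73.241, 15.075, -2.767, 72.158, 0, 81.102], TCP at [0.227, -0.473, 0.231] pointing down, gripper open.
Joint ranges: [-151.79, 151.79], [-50.71, 97.33], [-67.44, 78.34], [-121.81, 120.89], [-77.56, 73.72], [-180, 180]. Speed limits (degrees/s): [108.29, 108.29, 147.25, 159.86, 180, 180].

## Interface

Orientations are given as a 3x3 rotation matrix whose columns are the frame's x, y, z axes.
In Python, from bench import bot, eyes gives the robot as it stands.
- The arm moves only by the tool send_rows, never from a script. Its argument "steps" is one flat list of numbers, 5 for each row, row after row: the opening, from -1 (shut) to 1 (fully open), so that 0 is half open, then the shift along the tool's x, y, z scaled (see below), then the turn about the tool's z scaled (see below). A call has 1 to 20 rows; each row shifts and turns the commanded pose from where the row before left it, along the tool's axes as they then stand; what a row does not reach is not made up. The controller multiplies each number of a shift by 0.25 m and each number of a turn by 45 degrees. A row lasts 1/8 s, in which the tool goes at most 62.5 mm and 10.7 degrees, less where a joint would pass 70% of its speed; a pose out of reach is approached as far as the arm can. A call with a number of a shift or a turn outside -1 to 1 is refused whole. A call with a gripper value outside its range is refused whole. The fingers move at their own pace and stop on an object; "squeeze" is the grip in N (left out, the last holds). Time passes only in rows, so rows that do not move let the fingers close. It gives the time, the measured TCP pose, the force and the opening at its end, in the units of the state.
- bot.observe(): the state, without advancing time (a new reading comes with each control period).
- eyes.snapshot(name): name is "side" or "top"; returns a dict with "pixels" (480x640x3 uint8, red, green, blue), "K" (3x3 intrinsics, pixels), "D" ([k1, k2, p1, p2, k3] as OpenCV has them; the pictures are not rectified), "R" (3x3) and "t" (3): a world point X has camera coordinates R X + t. Camera axes: x right, y down, z forward; pixel columns grow to the right and rows downward; lengths in m; the calibration is good to about 2 mm. A picture is of the moment at which its call begins. There is no depth.
- bot.job_done(): hands the job in, once; it reports no verdict.
The state is a dict: "clock": time; "joint_positions": joint angles; "dq": joint speeds; "tau": joint torques, N m; "ee_pos": TCP position; "ee_rot": TCP orientation; "force": force on the tool from outside, world axes, zero at the start; "ft_torque": the same for the moment, N m; "grip_width": finger opening in m.
Only numpy, scipy, OpenCV 4.12 (cv2) and the standard library are available. Lean on these libraries where they do the work, as an engineer would, in place of code of your own. Each camera call takes 0.05 s, during which the arm holds its last target.

## Working session

There is one attempt and no reset: what is moved stays moved. The work goes in short steps, Python scripts to look and compute and a tool call to move; the robot and the scene stay as the last step left them, time stands still between calls to the robot, and variables do not carry over. Pictures are saved under pics/ and viewed, and the job is handed in when it is done.

Besides the shell and the picture viewer there is one more tool, called after "Emit:" as name(argument=value, ...), one argument or row to a line, values as JSON. send_rows: Moves the arm, as the interface text tells. Shifts and turns lie within -1 to 1; 1 stands for 0.25 m of shift or 45 degrees of turn. Its arguments: {"type":"object","properties":{"steps":{"type":"array","items":{"type":"number"}},"squeeze":{"type":"number"}},"required":["steps"]}

```bash
ls; mkdir -p pics
python3 - <<'E'
from bench import bot, eyes
import cv2, numpy as np
for n in ("side","top"):
    s=eyes.snapshot(n); cv2.imwrite(f"pics/{n}0.png",s["pixels"][:,:,::-1]); np.savez(f"pics/{n}0.npz",**s)
    print(n,s["K"],s["D"],s["R"],s["t"])
print(bot.observe())
E
```

```text
pics
side [[475.69192595   0.         322.99535004]
 [  0.         475.69192595 230.97693261]
 [  0.           0.           1.        ]] [0.03340537 0.         0.         0.         0.        ] [[-0.87412754 -0.48565194  0.00657564]
 [-0.31175894  0.55065229 -0.77433095]
 [ 0.37243444 -0.67891402 -0.63274666]] [0.47771437 0.27557244 1.35592855]
top [[565.32785239   0.         322.30670924]
 [  0.         565.32785239 243.92057259]
 [  0.           0.           1.        ]] [0.02781575 0.         0.         0.         0.        ] [[ 0.01010205 -0.99993123  0.0059569 ]
 [-0.99564648 -0.01061044 -0.09260407]
 [ 0.0926609  -0.00499547 -0.99568519]] [0.04042548 0.49952073 1.62749704]
{'clock': 0.1, 'joint_positions': array([-7.32427010e+01,  1.50952336e+01, -2.79984708e+00,  7.21583325e+01,
       -3.99416173e-04,  8.11020017e+01]), 'dq': array([ 0.02599206, -0.03581422,  0.14662615, -0.01041236,  0.08651325,
        0.03892801]), 'tau': array([ 3.56776123e-03, -6.38574958e+01,  3.85064077e+01,  9.97245486e-03,
       -1.70920798e-04,  8.18245610e-06]), 'ee_pos': array([ 0.22722389, -0.47300762,  0.23088276]), 'ee_rot': array([[ 4.32955799e-01, -9.01415110e-01, -2.75456075e-04],
       [-9.01414680e-01, -4.32955865e-01,  8.90639436e-04],
       [-9.22096168e-04, -1.37307359e-04, -9.99999565e-01]]), 'force': array([0.75723057, 0.29694248, 0.14579175]), 'ft_torque': array([ 0.03913094,  0.00683643, -0.00871875]), 'grip_width': 0.08509676841261302}
```

View pics/side0.png

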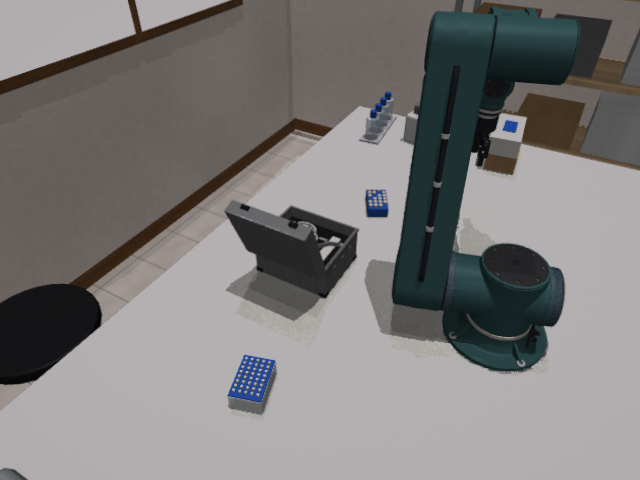

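View pics/top0.png

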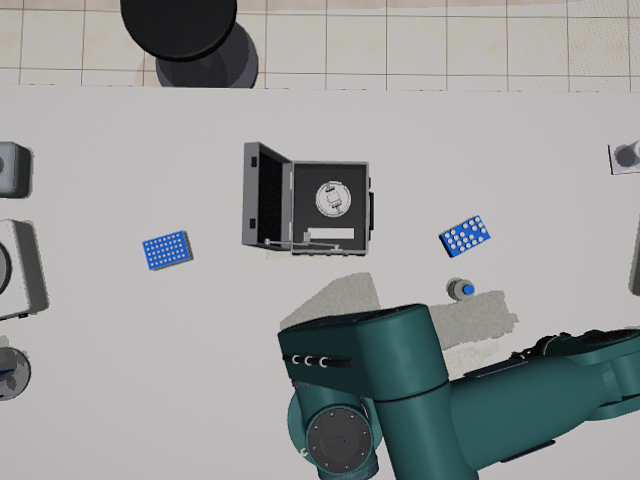

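The top view shows the chest at about (330,208) with the lid to the left (+y), the canister at (333,198), the bottle at (462,288), the tube rack at (465,236) and the tip box at (167,250). I'll zoom in on the chest.

```bash
cat > h.py <<'E'
import numpy as np, cv2
def load(n): return dict(np.load(f"pics/{n}.npz"))
def ray(s,uv):
    p=cv2.undistortPoints(np.array([[uv]],float),s["K"],s["D"])[0,0]
    d=s["R"].T@np.array([p[0],p[1],1.]); c=-s["R"].T@s["t"]; return c,d
def onz(s,uv,z):
    c,d=ray(s,uv); return c+d*(z-c[2])/d[2]
def proj(s,X):
    r,_=cv2.Rodrigues(s["R"]); return cv2.projectPoints(np.atleast_2d(np.array(X,float)),r,s["t"],s["K"],s["D"])[0][:,0]
def tri(s1,u1,s2,u2):
    c1,d1=ray(s1,u1);c2,d2=ray(s2,u2)
    A=np.stack([d1,-d2],1);k=np.linalg.lstsq(A,c2-c1,rcond=None)[0]
    a=c1+d1*k[0];b=c2+d2*k[1];return (a+b)/2,np.linalg.norm(a-b)
def snap(n,tag,box=None,sc=1):
    from bench import eyes
    s=eyes.snapshot(n); np.savez(f"pics/{tag}.npz",**s); crop(tag,box,sc); return s
def crop(tag,box,sc,out=None):
    im=load(tag)["pixels"][:,:,::-1]
    if box: im=im[box[1]:box[3],box[0]:box[2]]
    cv2.imwrite(f"pics/{out or tag}.png",cv2.resize(im,None,fx=sc,fy=sc,interpolation=cv2.INTER_CUBIC))
E
python3 -c "
from h import *
crop('top0',(230,130,390,270),5-.9+.9-0.0,'top0z') if 0 else crop('top0',(235,135,385,260),4.8,'top0z')
crop('side0',(220,190,370,300),5,'side0z')"
```

```text
(no output)
```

View pics/top0z.png

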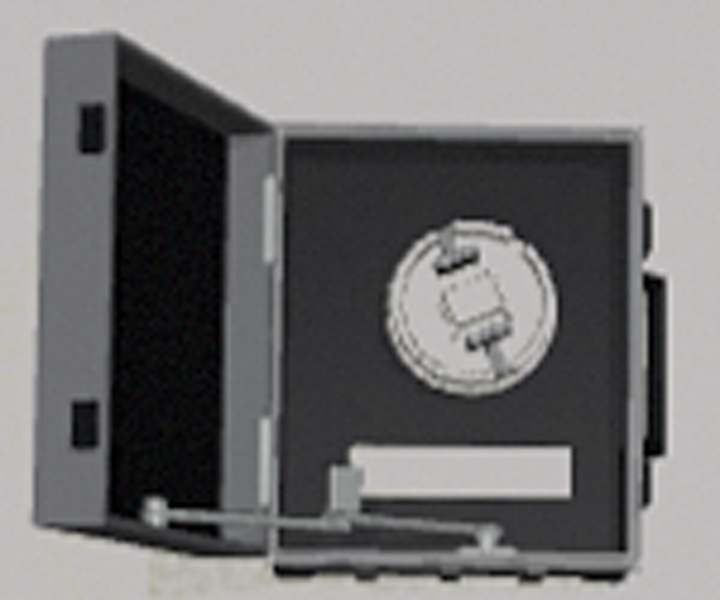

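View pics/side0z.png

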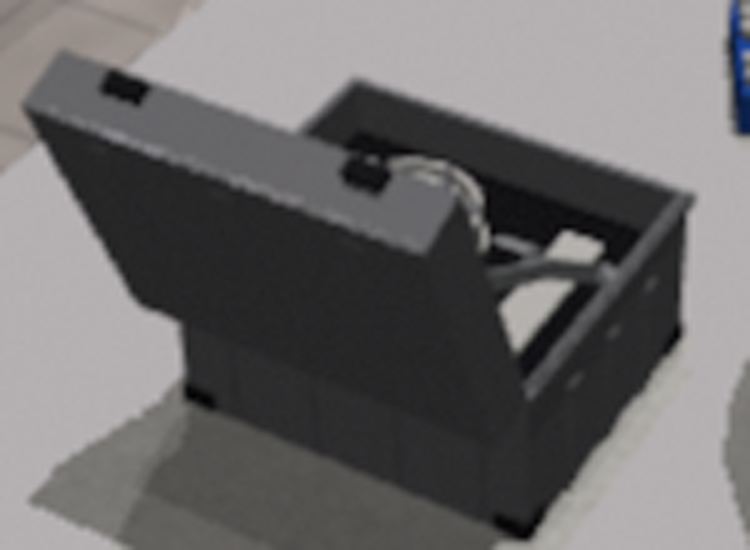

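Run:
```python
from h import *
crop('top0',(310,175,360,222),12,'can')
s=load('top0'); print(-s["R"].T@s["t"])
f=lambda u,v:(235+(u+.5)/4.8-.5,135+(v+.5)/4.8-.5)
P={k:onz(s,f(*c),.125)[:2] for k,c in dict(TL=(276,128),TR=(642,128),BR=(637,565),BL=(270,565)).items()}
print(P)
print(np.linalg.norm(P['TL']-P['TR']),np.linalg.norm(P['TL']-P['BL']),np.linalg.norm(P['BR']-P['TR']),np.linalg.norm(P['BR']-P['BL']))
print("can",onz(s,f(472,307),.122))
```

```text
[0.34613233 0.05385295 1.66649154]
{'TL': array([0.71890093, 0.1322082 ]), 'TR': array([ 0.72131931, -0.07935188]), 'BR': array([ 0.46784472, -0.07722529]), 'BL': array([0.46563307, 0.13186173])}
0.2115739080450317 0.25326810162077684 0.25348351013848314 0.2090987207206016
can [0.61609692 0.01799078 0.122     ]
```

View pics/can.png

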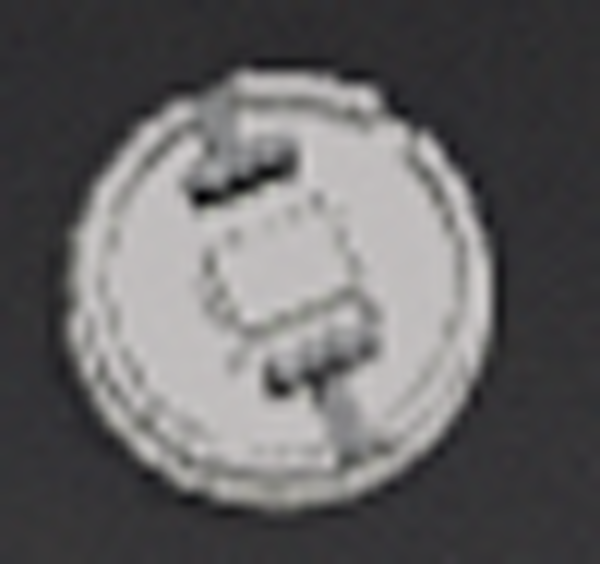

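Run:
```python
from h import *
s=load('top0')
g=lambda u,v:(310+(u+.5)/12-.5,175+(v+.5)/12-.5)
print("collar",onz(s,g(281,281),.122))
a=onz(s,g(236,150),.1475);b=onz(s,g(325,369),.1475);print(a,b,(a+b)/2,np.linalg.norm(a-b),np.degrees(np.arctan2(*(a-b)[1::-1])))
a=onz(s,g(218,105),.1215);b=onz(s,g(352,445),.1215);print((a+b)/2,np.degrees(np.arctan2(*(a-b)[1::-1])))
# ellipse fit to bright collar
im=s["pixels"][175:222,310:360]; m=(cv2.cvtColor(im,cv2.COLOR_RGB2GRAY)>110).astype(np.uint8)
c=max(cv2.findContours(m,0,1)[0],key=cv2.contourArea); (x,y),r=cv2.minEnclosingCircle(c); e=cv2.fitEllipse(c)
print(x,y,r,e, onz(s,(310+e[0][0],175+e[0][1]),.122))
# chest: dark interior bounds too
f=lambda u,v:(235+(u+.5)/4.8-.5,135+(v+.5)/4.8-.5)
print("hinge/knee px rays", onz(s,f(345,490),.2),onz(s,f(345,490),.15))
```

```text
collar [0.61778696 0.01794745 0.122     ]
[0.64326237 0.02900801 0.1475    ] [0.5932649  0.00841178 0.1475    ] [0.61826364 0.0187099  0.1475    ] 0.05407357024678614 22.388996114271034
[0.61936749 0.01706075 0.1215    ] 21.78750899344987
22.768293380737305 23.621952056884766 18.127063751220703 ((22.881010055541992, 23.77090835571289), (34.35929870605469, 35.33386993408203), 0.007143467199057341) [0.6155125  0.01814202 0.122     ]
hinge/knee px rays [0.50111129 0.08796172 0.2       ] [0.50639529 0.08912466 0.15      ]
```

Emit:
send_rows(
  steps=[1, 0, 0, 0, -0.2131, 1, 0, 0, 0, -0.2131, 1, 0, 0, 0, -0.2131, 1, 0, 0, 0, -0.2131, 1, 0, 0, 0, -0.2131, 1, 0, 0, 0, -0.2131, 1, 0, 0, 0, -0.2131, 1, 0, 0, 0, -0.2131, 1, 0, 0, 0, -0.2131, 1, 0.1559, -0.0883, 0, 0, 1, 0.1559, -0.0883, 0, 0, 1, 0.1559, -0.0883, 0, 0, 1, 0.1559, -0.0883, 0, 0, 1, 0.1559, -0.0883, 0, 0, 1, 0.1559, -0.0883, 0, 0, 1, 0.1559, -0.0883, 0, 0, 1, 0.1559, -0.0883, 0, 0],
)

```text
clock: 2.22
ee_pos: [0.4511, -0.1915, 0.2312]
ee_rot: [[0.927, 0.374, -0.0], [0.374, -0.927, 0.0], [-0.0, -0.0, -1.0]]
force: [0.3, -0.1, 0.4]
grip_width: 0.0855
```

Run:
```python
from h import *
snap('side','side1'); s=snap('top','top1')
crop('side1',(220,170,380,300),5,'side1z'); crop('top1',(235,135,385,260),4.8,'top1z')
from bench import bot; print(bot.observe())
```

```text
{'clock': 2.325, 'joint_positions': array([-3.23672286e+01,  1.16931316e+01, -7.43740946e+00,  7.09055848e+01,
        4.07377200e-02,  3.54641015e+01]), 'dq': array([-3.86236341, -0.5559114 , -0.79929657, -0.13290509, -0.99262621,
       -4.36556556]), 'tau': array([ 4.03861150e+00, -5.76500273e+01,  3.87115002e+01,  4.64546902e-02,
        2.60417489e-01,  1.14064649e+00]), 'ee_pos': array([ 0.45194528, -0.19007411,  0.23097376]), 'ee_rot': array([[ 9.26077155e-01,  3.77334175e-01, -1.51921778e-04],
       [ 3.77334145e-01, -9.26076705e-01,  9.38083733e-04],
       [ 2.13279832e-04, -9.26063189e-04, -9.99999548e-01]]), 'force': array([-0.35514601, -0.3266223 , -0.4919202 ]), 'ft_torque': array([0.0064452 , 0.00518801, 0.044668  ]), 'grip_width': 0.08561531392932299}
```

View pics/side1z.png

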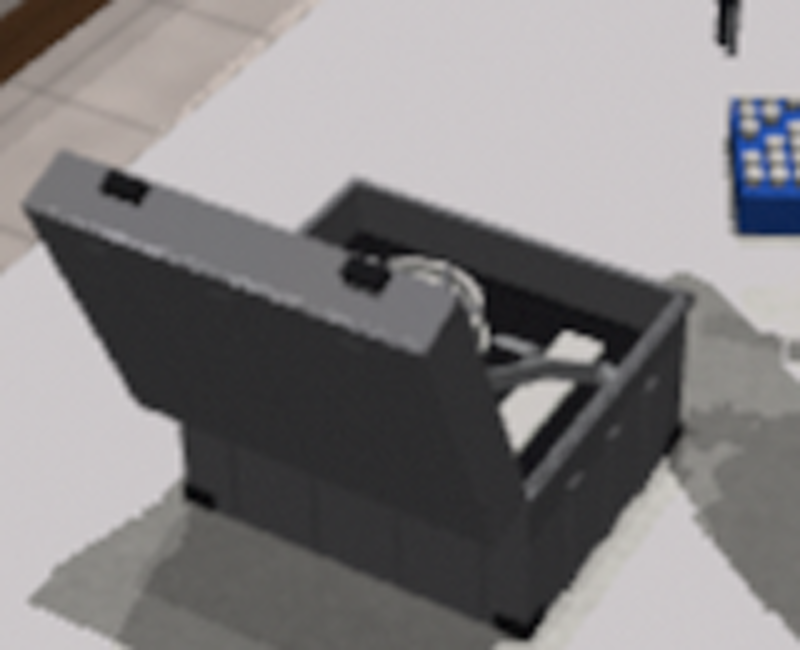

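View pics/top1.png

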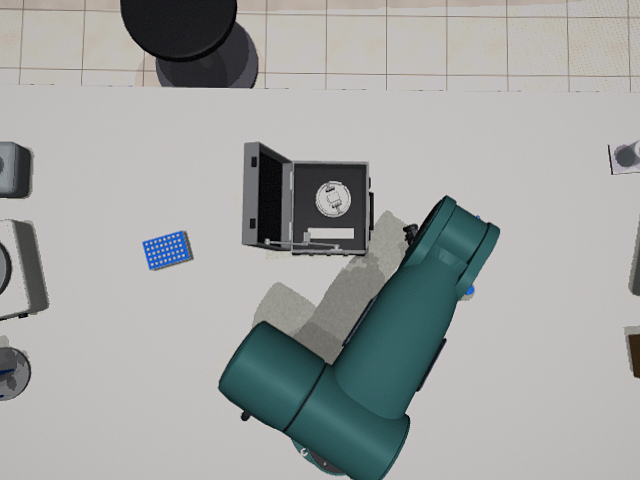

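The side view shows the knee plate at crop (517,345), partly near the lid's edge, and the chest-end bar pivot at about (610,375). The top view is unobstructed.

Run:
```python
from h import *
t=load('top1');s=load('side1')
f=lambda u,v:(235+(u+.5)/4.8-.5,135+(v+.5)/4.8-.5)
g=lambda u,v:(220+(u+.5)/5-.5,170+(v+.5)/5-.5)
print("rest",tri(t,f(345,490),s,g(517,345)))
print("pivotA",tri(t,f(487,540),s,g(610,373)))
# hinge: corners rim by tri
print("corner -x-y",tri(t,f(637,560),s,g(690,298)))
print("corner +x-y",tri(t,f(642,128),s,g(357,182)))
# lid edge corners outer: 
q=1.92
def lid(r,x,hm): return np.array([x,hm[1]-r*np.cos(q)+.04*np.sin(q),hm[2]+r*np.sin(q)+.04*np.cos(q)])
hm=np.array([.593,.132,.125])
for x in(.468,.718):
  P=lid(.21,x,hm); u=proj(t,P)[0]; v=proj(s,P)[0]
  print(P,"topz",(u-[235,135])*4.8,"sidez",(v-[220,170])*5)
crop('top1',(280,215,350,262),11,'k1')
```

```text
rest (array([0.50092915, 0.08762421, 0.18857778]), np.float64(0.0030121318174264793))
pivotA (array([0.4802708 , 0.00738759, 0.11582085]), np.float64(0.0038111011615583417))
corner -x-y (array([ 0.46867103, -0.07870661,  0.11892702]), np.float64(0.005402388312283465))
corner +x-y (array([ 0.71991717, -0.08139504,  0.11774229]), np.float64(0.006826564635524284))
[0.468      0.24143725 0.30863956] topz [ 31.58247999 527.63204525] sidez [420.31668599 352.87874899]
[0.718      0.24143725 0.30863956] topz [42.6917553  39.36469285] sidez [ 15.36347668 202.54088927]
```

View pics/k1.png

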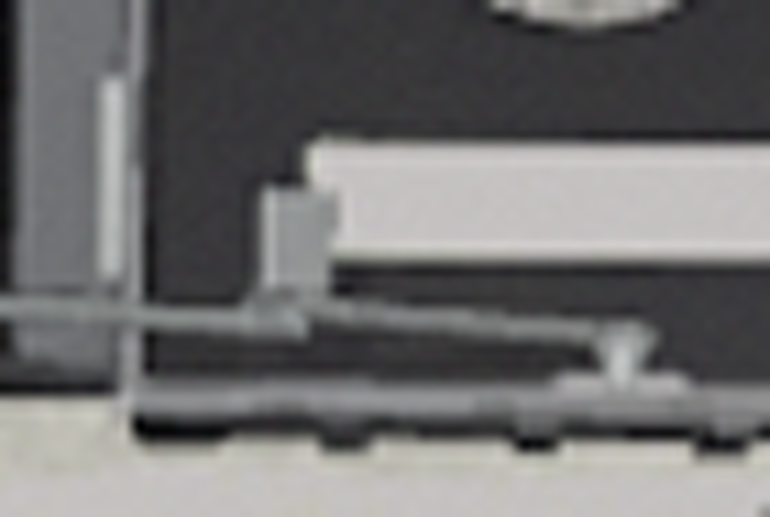

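Emit:
send_rows(
  steps=[1, 0.15, -0.085, 0, 0, 1, 0.15, -0.085, 0, 0, 1, 0.15, -0.085, 0, 0, 1, 0.15, -0.085, 0, 0, 1, 0.15, -0.085, 0, 0, 1, 0.174, -0.105, 0, 0, 1, 0, 0, 0, 0, 1, 0, 0, 0, 0],
)

```text
clock: 3.32
ee_pos: [0.6147, 0.0158, 0.2309]
ee_rot: [[0.927, 0.374, -0.001], [0.374, -0.927, -0.0], [-0.001, -0.0, -1.0]]
force: [-0.3, -0.7, 0.3]
grip_width: 0.0853
```

Emit:
send_rows(
  steps=[1, 0.0137, -0.004, 0.06, 0, 1, 0, 0, 0.07, 0, 1, 0, 0, 0.07, 0, 1, 0, 0, 0.07, 0, 1, 0, 0, 0.03, 0, 1, 0, 0, 0, 0, 1, 0, 0, 0, 0],
)

```text
clock: 4.2
ee_pos: [0.6181, 0.0184, 0.1568]
ee_rot: [[0.928, 0.374, 0.001], [0.374, -0.928, -0.0], [0.001, 0.0, -1.0]]
force: [-0.4, -0.5, -0.1]
grip_width: 0.0857
```

Run:
```python
from h import *
snap('side','side2'); s=snap('top','top2')
crop('side2',(220,170,380,300),5,'side2z'); crop('top2',(235,105,385,230),4.8,'top2z')
```

```text
(no output)
```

View pics/side2z.png

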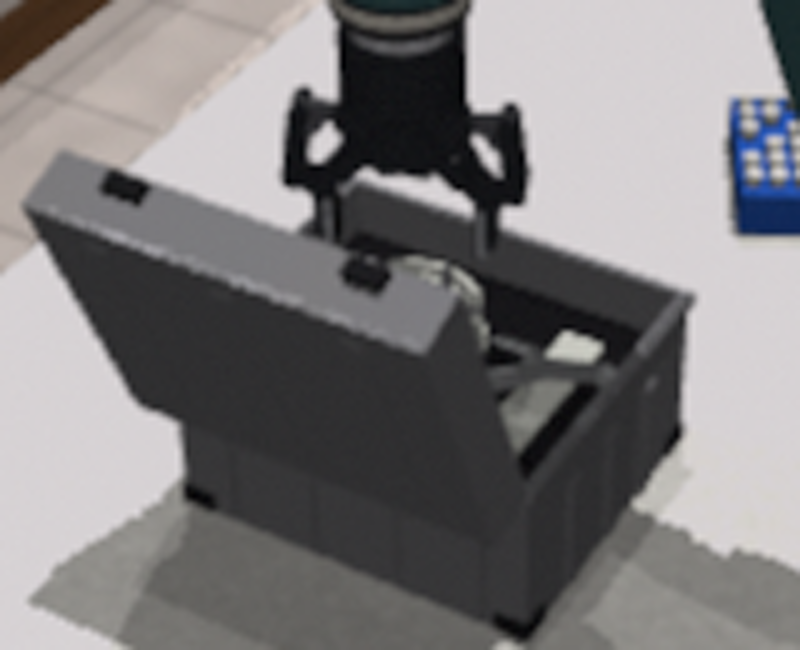

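View pics/top2z.png

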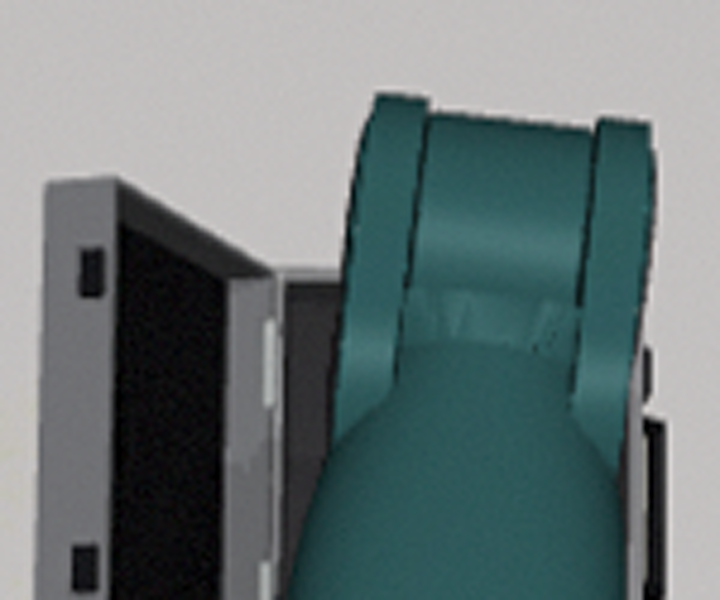

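The open gripper is about 30 mm above the canister and centred over it, with the lid and stay clear of it. Next I lower it and squeeze.

Emit:
send_rows(
  steps=[1, 0, 0, 0.045, 0, 1, 0, 0, 0.045, 0, 1, 0, 0, 0.036, 0, 1, 0, 0, 0, 0, 0.2, 0, 0, 0, 0, 0, 0, 0, 0, 0, -0.3, 0, 0, 0, 0, -0.6, 0, 0, 0, 0, -0.6, 0, 0, 0, 0, -0.6, 0, 0, 0, 0],
  squeeze=25,
)

```text
clock: 5.55
ee_pos: [0.6189, 0.0188, 0.1261]
ee_rot: [[0.927, 0.374, 0.003], [0.374, -0.927, 0.0], [0.003, 0.001, -1.0]]
force: [1.0, 1.5, 8.3]
grip_width: 0.0371
```

Emit:
send_rows(
  steps=[-0.7, 0, 0, -0.006, 0, -0.7, 0, 0, 0, 0.1, -0.7, 0, 0, 0, 0.1, -0.7, 0, 0, 0, 0.1, -0.7, 0, 0, 0, 0.1, -0.7, 0, 0, 0, 0.1],
  squeeze=25,
)

```text
clock: 6.3
ee_pos: [0.6195, 0.0189, 0.1264]
ee_rot: [[1.0, -0.012, 0.003], [-0.012, -1.0, 0.001], [0.003, -0.001, -1.0]]
force: [11.5, 3.2, -7.0]
grip_width: 0.0363
```

Run:
```python
from bench import bot
o=bot.observe();print(o)
```

```text
{'clock': 6.3, 'joint_positions': array([-5.80526073e+00,  2.68299655e+01, -9.25019882e-01,  6.20818493e+01,
        5.82046990e-02,  8.48626371e+01]), 'dq': array([-2.77048719e-02,  4.73183197e-02,  4.96041112e-02,  7.46101427e-02,
        1.14098132e-02,  3.56659708e+01]), 'tau': array([ -1.64294153, -84.9388504 ,  33.41257453,   4.60202605,
        -1.10089649,  -1.23123363]), 'ee_pos': array([0.61953241, 0.01892283, 0.12640399]), 'ee_rot': array([[ 9.99927777e-01, -1.16541942e-02,  2.93591352e-03],
       [-1.16563628e-02, -9.99931801e-01,  7.22608680e-04],
       [ 2.92729187e-03, -7.56778564e-04, -9.99995429e-01]]), 'force': array([11.48744052,  3.20512985, -7.02332066]), 'ft_torque': array([ 0.55730433, -2.34344665, -0.01109198]), 'grip_width': 0.03629445054044858}
```

Emit:
send_rows(
  steps=[-0.7, 0.006, 0, 0.004, 0.1, -0.7, 0, 0, 0, 0.1, -0.7, 0, 0, 0, 0.1, -0.7, 0, 0, 0, 0.1, -0.7, 0, 0, 0, 0.1, -0.7, 0, 0, 0, 0.1, -0.7, 0, 0, 0, 0.1, -0.7, 0, 0, 0, 0.1, -0.7, 0, 0, 0, 0.06, -0.7, 0, 0, 0, 0, -0.7, 0, 0, 0, 0],
  squeeze=25,
)

```text
clock: 7.68
ee_pos: [0.6209, 0.0185, 0.1263]
ee_rot: [[0.775, -0.632, 0.003], [-0.632, -0.775, -0.0], [0.003, -0.002, -1.0]]
force: [5.3, -0.2, 4.5]
grip_width: 0.0368
```

Run:
```python
from bench import bot
import numpy as np
o=bot.observe();print(np.degrees(np.arctan2(o["ee_rot"][1,0],o["ee_rot"][0,0])),o["ft_torque"],o["force"])
```

```text
-39.17232841934168 [-0.07754862 -1.10714651  1.07570473] [ 5.31278646 -0.24029533  4.52265647]
```

Emit:
send_rows(
  steps=[0, 0, 0, 0, 0, 0.5, 0, 0, 0, 0, 1, 0, 0, 0, 0, 1, 0, 0, 0, 0, 1, 0, 0, -0.05, 0, 1, 0, 0, -0.1, 0, 1, 0, 0, -0.15, 0, 1, 0, 0, -0.15, -0.22, 1, 0, 0, 0, -0.22, 1, 0, 0, 0, -0.22, 1, 0, 0, 0, -0.22, 1, 0, 0, 0, -0.22, 1, 0, 0, 0, -0.22, 1, 0, 0, 0, -0.22, 1, 0, 0, 0, -0.22, 1, 0, 0, 0, -0.22, 1, 0, 0, 0, -0.22, 1, 0, 0, 0, -0.22, 1, 0, 0, 0, -0.22],
)

```text
clock: 10.05
ee_pos: [0.6194, 0.0186, 0.2388]
ee_rot: [[0.176, 0.984, 0.001], [0.984, -0.176, -0.0], [0.0, 0.001, -1.0]]
force: [0.9, 0.4, 1.0]
grip_width: 0.0857
```

Emit:
send_rows(
  steps=[1, 0, 0, 0, -0.22, 1, -0.06, -0.15, 0, -0.22, 1, -0.1, -0.15, 0, 0, 1, -0.1, -0.2, 0, 0, 1, -0.1, -0.2, 0, 0, 1, -0.1, -0.2, 0, 0, 1, 0, 0, 0, 0],
)

```text
clock: 10.92
ee_pos: [0.4109, -0.1266, 0.239]
ee_rot: [[-0.159, 0.987, 0.001], [0.987, 0.159, -0.001], [-0.001, 0.001, -1.0]]
force: [0.9, -0.1, 0.5]
grip_width: 0.0853
```

Run:
```python
from h import *
snap('side','side3'); s=snap('top','top3')
crop('side3',(220,170,380,300),5,'side3z'); crop('top3',(235,135,385,260),4.8,'top3z');crop('top3',(310,175,360,222),12,'can3')
```

```text
(no output)
```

View pics/top3z.png

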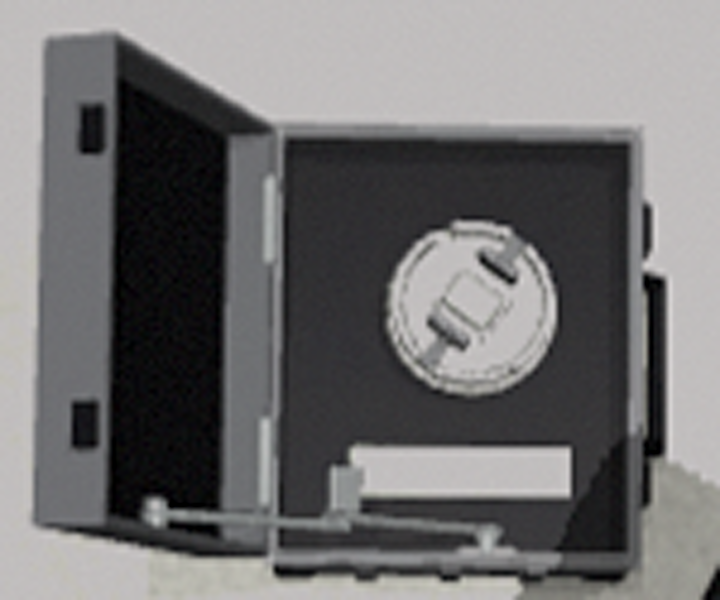

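View pics/can3.png

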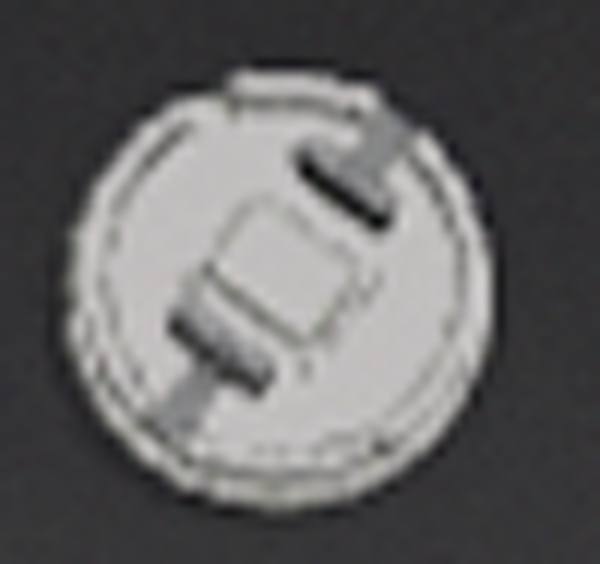

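Both pawls sit in the locked notches: the upper at crop (395,135), the lower at (175,420). The lid has turned about 60° clockwise and the tabs are out. The stay is unchanged.

Emit:
send_rows(
  steps=[1, 0, 0, 0, 0.2, 1, 0, 0, 0, 0, 1, 0.14, 0.08, 0, 0, 1, 0.14, 0.08, 0, 0, 1, 0.14, 0.08, 0.03, 0, 1, 0.14, 0.08, 0.05, 0, 1, 0.07, 0.04, 0.05, 0, 1, 0, 0, 0, 0, 1, 0, 0, 0, 0],
)

```text
clock: 12.15
ee_pos: [0.5021, 0.0328, 0.2056]
ee_rot: [[-0.009, 1.0, -0.0], [1.0, 0.009, -0.0], [-0.0, -0.0, -1.0]]
force: [0.3, 0.1, 0.7]
grip_width: 0.0853
```

Run:
```python
from h import *
snap('side','side4'); s=snap('top','top4')
crop('side4',(220,150,380,270),5,'side4z'); crop('top4',(235,135,385,260),4.8,'top4z')
```

```text
(no output)
```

View pics/side4z.png

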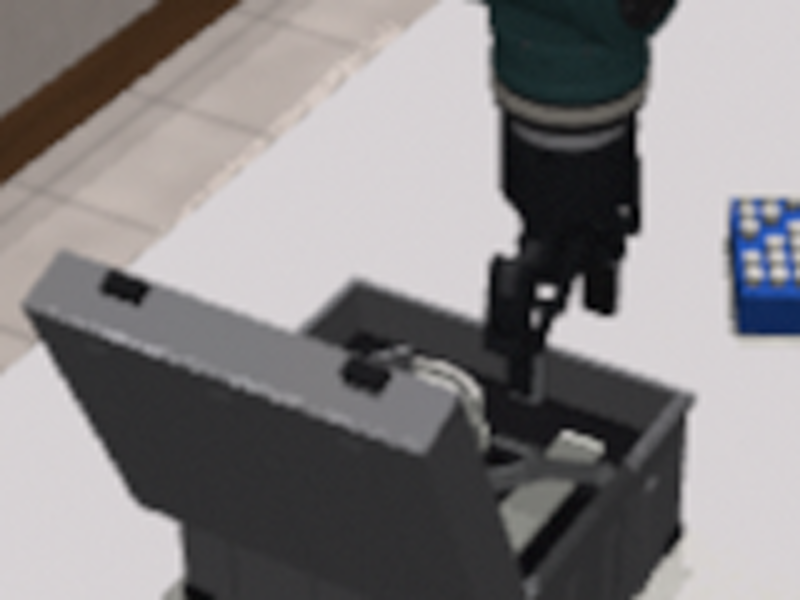

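View pics/top4z.png

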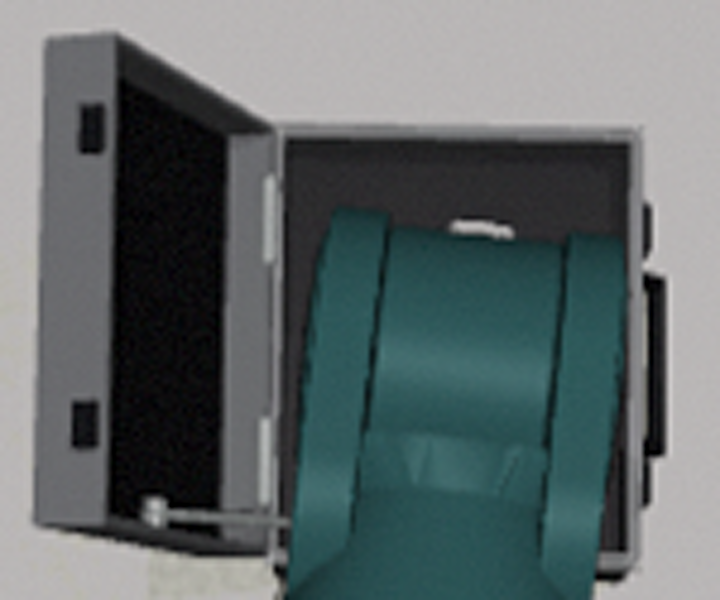

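Emit:
send_rows(
  steps=[1, 0, 0, 0.03, 0, 1, 0, 0, 0.03, 0, 1, 0, 0, 0.02, 0, 1, 0, 0, 0.016, 0, 1, 0, 0, 0, 0],
)

```text
clock: 12.88
ee_pos: [0.5019, 0.0329, 0.181]
ee_rot: [[-0.006, 1.0, -0.0], [1.0, 0.006, 0.0], [0.0, -0.0, -1.0]]
force: [-0.4, -0.1, 0.5]
grip_width: 0.0856
```

Emit:
send_rows(
  steps=[1, 0.008, 0, 0.012, 0, 1, 0.01, 0, 0.014, 0, 1, 0.01, 0, 0.014, 0, 1, 0, 0, 0, 0],
)

```text
clock: 13.38
ee_pos: [0.502, 0.0401, 0.1711]
ee_rot: [[-0.007, 1.0, -0.0], [1.0, 0.007, 0.0], [0.0, -0.0, -1.0]]
force: [-0.1, -0.9, 0.3]
grip_width: 0.0858
```

Run:
```python
from h import *
s=snap('side','side5')
crop('side5',(290,205,360,260),11,'side5z')
T=np.array([.502,.0401,.1711])
for k,P in dict(tipout=T+[0,.057,.013],tipin=T+[0,.0425,.013],plate=[.501,.0876,.1886]).items(): print(k,(proj(s,P)[0]-[290,205])*11)
```

```text
tipout [335.85653134 401.06920464]
tipin [362.94147334 369.75067079]
plate [357.09165607 368.54856446]
```

View pics/side5z.png

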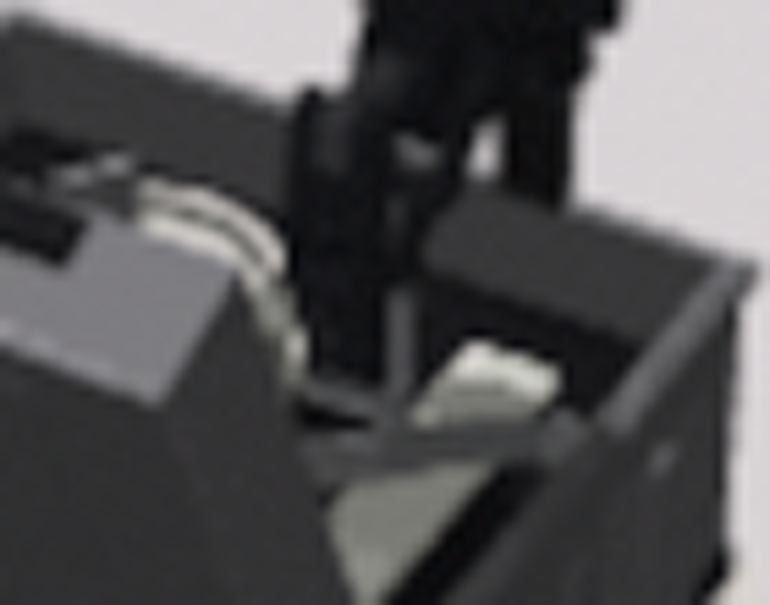

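Run:
```python
from h import *
crop('side1',(290,205,360,260),11,'side1y')
```

```text
(no output)
```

View pics/side1y.png

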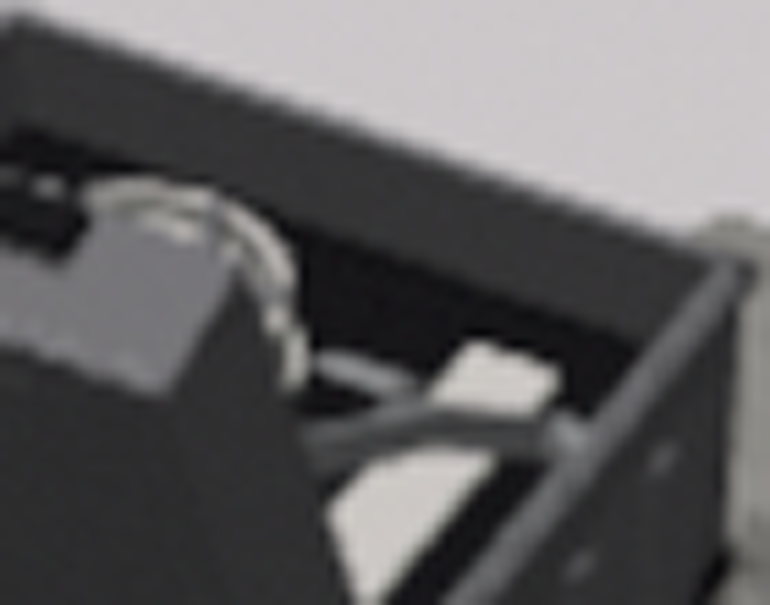

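The knee has already moved about 8 mm under the finger: it is at (395,430) in the same crop, against (410,400) before. I'll keep pushing along the arc.

Emit:
send_rows(
  steps=[1, 0.009, 0, 0.014, 0, 1, 0.009, 0, 0.014, 0, 1, 0.009, 0, 0.014, 0, 1, 0, 0, 0, 0],
)

```text
clock: 13.92
ee_pos: [0.5021, 0.047, 0.1608]
ee_rot: [[-0.007, 1.0, 0.0], [1.0, 0.007, 0.001], [0.001, 0.0, -1.0]]
force: [-0.5, 0.7, 3.9]
grip_width: 0.085
```

Emit:
send_rows(
  steps=[1, 0.008, 0, 0.014, 0, 1, 0.008, 0, 0.014, 0, 1, 0.008, 0, 0.014, 0, 1, 0, 0, 0, 0],
)

```text
clock: 14.42
ee_pos: [0.5022, 0.0531, 0.1507]
ee_rot: [[-0.007, 1.0, 0.001], [1.0, 0.007, 0.001], [0.001, 0.001, -1.0]]
force: [-1.8, 1.6, 10.0]
grip_width: 0.0852
```

Run:
```python
from h import *
s=snap('side','side6')
crop('side6',(220,150,380,270),5,'side6z')
```

```text
(no output)
```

View pics/side6z.png

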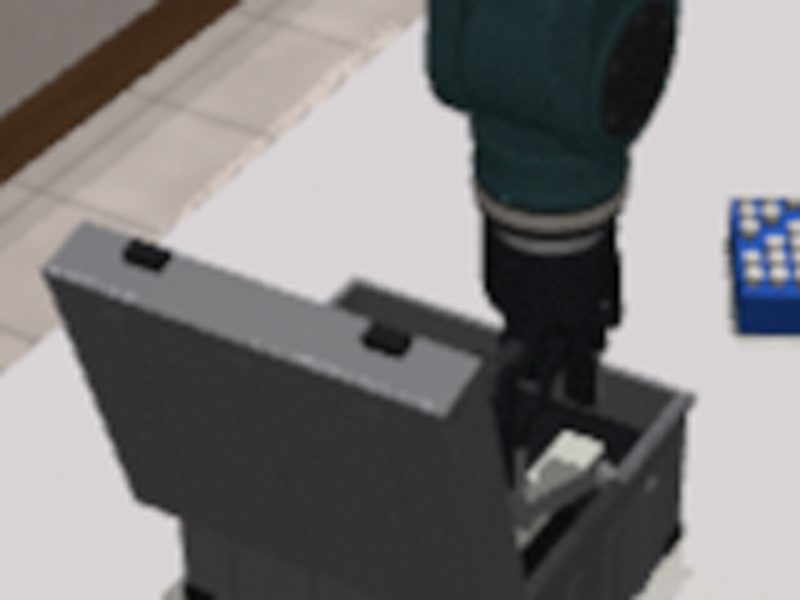

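The lid has come down visibly: its near outside corner is at (440,415), against (430,455) before, so the stay is breaking. I'll press a little more, then back off.

Emit:
send_rows(
  steps=[1, 0.006, 0, 0.014, 0, 1, 0, 0, 0.004, 0, 1, 0, 0, 0, 0, 1, -0.03, 0, -0.06, 0, 1, -0.06, 0, -0.1, 0, 1, -0.08, 0, -0.15, 0, -0.5, 0, 0, -0.2, 0, -1, 0, 0, -0.2, 0, -1, 0, 0, -0.2, 0, -1, 0, 0, 0, 0],
)

```text
clock: 15.72
ee_pos: [0.5032, 0.0115, 0.3759]
ee_rot: [[-0.006, 1.0, 0.005], [1.0, 0.006, -0.001], [-0.001, 0.005, -1.0]]
force: [0.1, 0.9, -0.9]
grip_width: 0.0125
```

Run:
```python
from h import *
s=snap('side','side7');t=snap('top','top7')
crop('side7',(220,150,380,270),5,'side7z');crop('top7',(235,135,385,260),4.8,'top7z')
for q in (1.92,1.8,1.75,1.7,1.65):
  P=[[x,.132-.21*np.cos(q)+.04*np.sin(q),.125+.21*np.sin(q)+.04*np.cos(q)] for x in(.468,.718)]
  print(q,((proj(s,P)-[220,150])*5).round().tolist(),((proj(t,P)-[235,135])*4.8).round().tolist())
```

```text
1.92 [[420.0, 453.0], [15.0, 303.0]] [[32.0, 528.0], [43.0, 39.0]]
1.8 [[443.0, 409.0], [39.0, 263.0]] [[74.0, 526.0], [85.0, 34.0]]
1.75 [[453.0, 392.0], [50.0, 247.0]] [[93.0, 525.0], [103.0, 32.0]]
1.7 [[463.0, 375.0], [61.0, 232.0]] [[113.0, 525.0], [123.0, 30.0]]
1.65 [[474.0, 359.0], [72.0, 218.0]] [[133.0, 525.0], [142.0, 29.0]]
```

View pics/side7z.png

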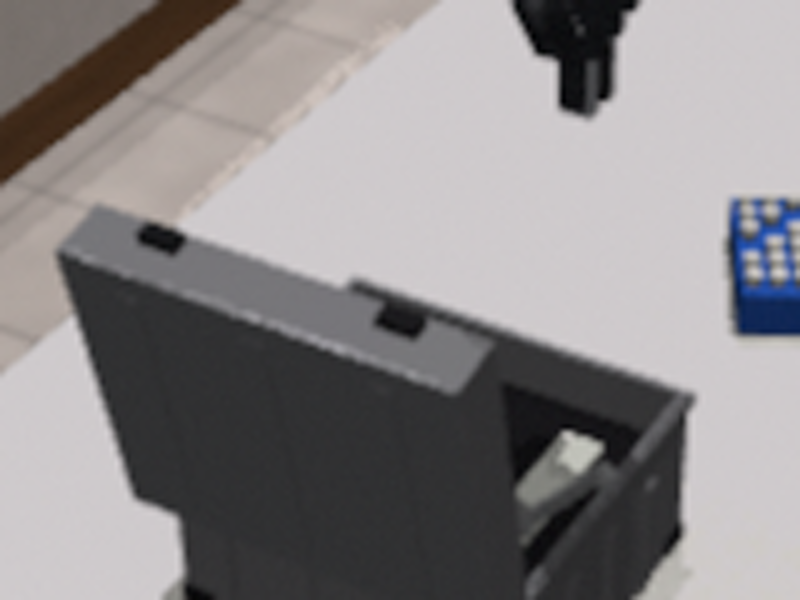

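View pics/top7z.png

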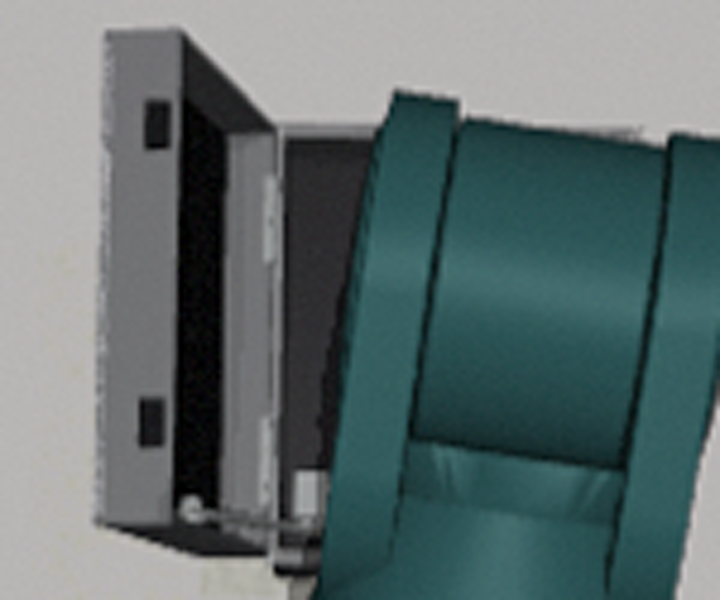

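The lid is at about q = 1.74 and staying there; the knee plate, now at (310,500) in the top crop, is well folded. Next I go over the edge to behind the lid.

Emit:
send_rows(
  steps=[-1, 0.1, 0.07, 0, 0, -1, 0.18, 0.07, 0, 0, -1, 0.18, 0.07, 0, 0, -1, 0.18, 0.07, 0, 0, -1, 0.18, 0.07, 0, 0, -1, 0.114, 0.01, 0, 0, -1, 0, 0, 0.08, 0, -1, 0, 0, 0.12, 0, -1, 0, 0, 0.1, 0, -1, 0, 0, 0, 0],
)

```text
clock: 17.08
ee_pos: [0.5895, 0.2454, 0.2957]
ee_rot: [[-0.006, 1.0, -0.005], [1.0, 0.006, -0.001], [-0.001, -0.005, -1.0]]
force: [-0.0, -0.1, 0.8]
grip_width: 0.0004
```

Run:
```python
from h import *
s=snap('side','side8');crop('side8',(200,110,380,250),4.4,'side8z')
from bench import bot;print(bot.observe()["joint_positions"])
```

```text
[ 1.52936171e+01  2.70624784e+01  2.61417359e+01  8.92305243e+01
 -1.82672927e-03  1.49322073e+01]
```

View pics/side8z.png

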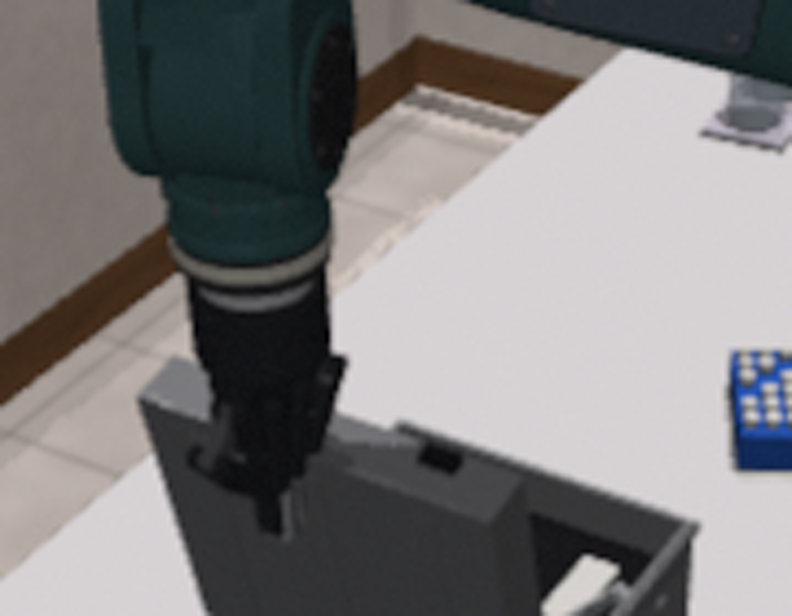

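Run:
```python
import numpy as np
r=.185
qs=np.r_[1.571,np.arange(1.5,-.01,-.06),]
P=np.array([[.132-r*np.cos(q)+.04*np.sin(q)+.0145,.125+r*np.sin(q)+.04*np.cos(q)] for q in qs])
P=np.vstack([[.2454,.2957],P]); d=np.diff(P,axis=0)/.25
for q,p,x in zip(qs,P[1:],d): print(round(q,2),p.round(4),round(x[0],3),round(-x[1],3))
```

```text
1.57 [0.1865 0.31  ] -0.235 -0.057
1.5 [0.1733 0.3124] -0.053 -0.009
1.44 [0.162  0.3136] -0.045 -0.005
1.38 [0.1507 0.3142] -0.045 -0.002
1.32 [0.1393 0.3141] -0.045 0.0
1.26 [0.128  0.3134] -0.045 0.003
1.2 [0.1167 0.3119] -0.045 0.006
1.14 [0.1056 0.3098] -0.045 0.008
1.08 [0.0946 0.307 ] -0.044 0.011
1.02 [0.0838 0.3036] -0.043 0.014
0.96 [0.0732 0.2995] -0.042 0.016
0.9 [0.0628 0.2948] -0.041 0.019
0.84 [0.0528 0.2895] -0.04 0.021
0.78 [0.0431 0.2835] -0.039 0.024
0.72 [0.0338 0.2771] -0.037 0.026
0.66 [0.0249 0.27  ] -0.036 0.028
0.6 [0.0164 0.2625] -0.034 0.03
0.54 [0.0084 0.2544] -0.032 0.032
0.48 [0.0009 0.2459] -0.03 0.034
0.42 [-0.0061  0.237 ] -0.028 0.036
0.36 [-0.0125  0.2276] -0.026 0.037
0.3 [-0.0184  0.2179] -0.023 0.039
0.24 [-0.0237  0.2078] -0.021 0.04
0.18 [-0.0283  0.1975] -0.019 0.041
0.12 [-0.0324  0.1869] -0.016 0.042
0.06 [-0.0358  0.176 ] -0.014 0.043
-0.0 [-0.0385  0.165 ] -0.011 0.044
```

Emit:
send_rows(
  steps=[-1, -0.039, 0, -0.0095, 0, -1, -0.039, 0, -0.0095, 0, -1, -0.039, 0, -0.0095, 0, -1, -0.039, 0, -0.0095, 0, -1, -0.039, 0, -0.0095, 0, -1, -0.04, 0, -0.0095, 0, -1, -0.053, 0, -0.009, 0, -1, -0.045, 0, -0.005, 0, -1, -0.045, 0, -0.002, 0, -1, -0.045, 0, 0, 0, -1, -0.045, 0, 0.003, 0, -1, -0.045, 0, 0.006, 0],
)

```text
clock: 18.62
ee_pos: [0.5916, 0.1167, 0.3147]
ee_rot: [[-0.006, 1.0, 0.001], [1.0, 0.006, 0.0], [0.0, 0.001, -1.0]]
force: [-1.0, 2.9, 5.4]
grip_width: -0.0002
```

Run:
```python
from h import *
s=snap('side','side9');crop('side9',(200,110,380,250),4.4,'side9z')
```

```text
(no output)
```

View pics/side9z.png

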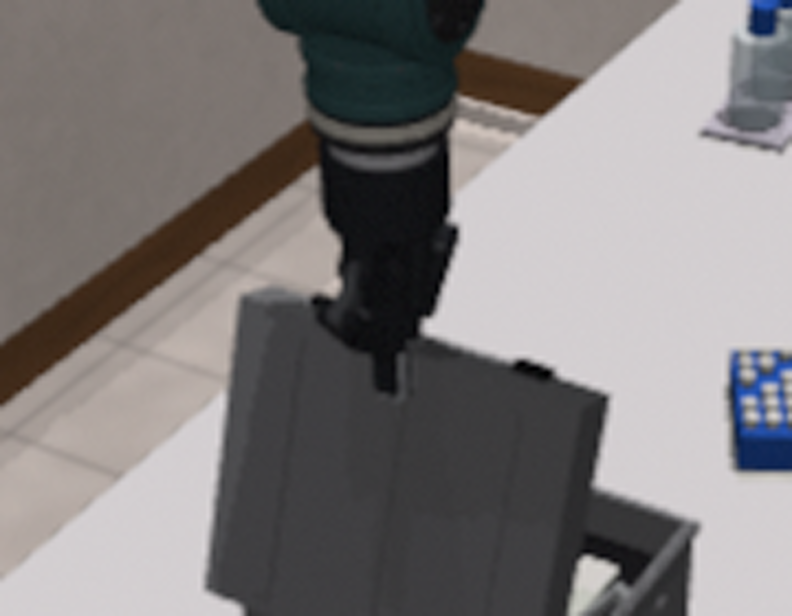

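The lid is following at about 70°, with the fingertips near its free edge at crop (390,385) and a force of about 6 N. Continuing along the arc.

Emit:
send_rows(
  steps=[-1, -0.045, 0, 0.008, 0, -1, -0.044, 0, 0.011, 0, -1, -0.043, 0, 0.014, 0, -1, -0.042, 0, 0.016, 0, -1, -0.041, 0, 0.019, 0, -1, -0.04, 0, 0.021, 0, -1, -0.039, 0, 0.024, 0, -1, -0.037, 0, 0.026, 0, -1, -0.036, 0, 0.028, 0, -1, -0.034, 0, 0.03, 0],
)

```text
clock: 19.92
ee_pos: [0.5921, 0.0165, 0.2644]
ee_rot: [[-0.006, 1.0, -0.0], [1.0, 0.006, -0.0], [-0.0, -0.0, -1.0]]
force: [0.3, -0.4, 2.9]
grip_width: -0.0002
```

Run:
```python
from h import *
s=snap('side','side10');crop('side10',(200,110,380,250),4.4,'side10z')
```

```text
(no output)
```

View pics/side10z.png

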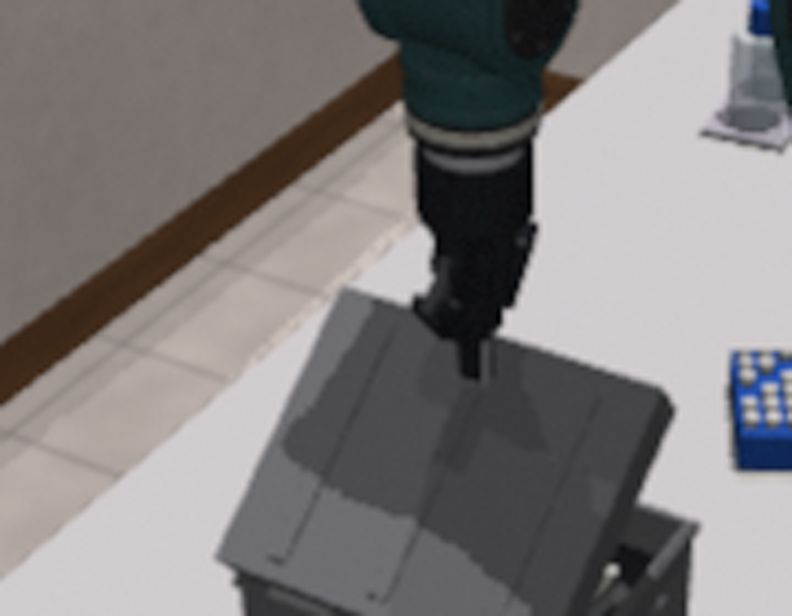

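The lid is half closed, with the tip at (475,375) well on its outside. I'll continue, slower towards the end.

Emit:
send_rows(
  steps=[-1, -0.032, 0, 0.032, 0, -1, -0.03, 0, 0.034, 0, -1, -0.028, 0, 0.036, 0, -1, -0.026, 0, 0.037, 0, -1, -0.023, 0, 0.039, 0, -1, -0.021, 0, 0.04, 0, -1, -0.019, 0, 0.041, 0, -1, -0.016, 0, 0.042, 0, -1, -0.007, 0, 0.022, 0, -1, -0.007, 0, 0.022, 0, -1, -0.004, 0, 0.02, 0, -1, 0, 0, 0.012, 0],
)

```text
clock: 21.48
ee_pos: [0.5925, -0.0361, 0.1706]
ee_rot: [[-0.006, 1.0, 0.0], [1.0, 0.006, -0.0], [-0.0, 0.0, -1.0]]
force: [0.9, -1.1, 1.0]
grip_width: -0.0002
```

Run:
```python
from h import *
s=snap('side','side11');crop('side11',(200,150,380,290),4.4,'side11z')
```

```text
(no output)
```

View pics/side11z.png

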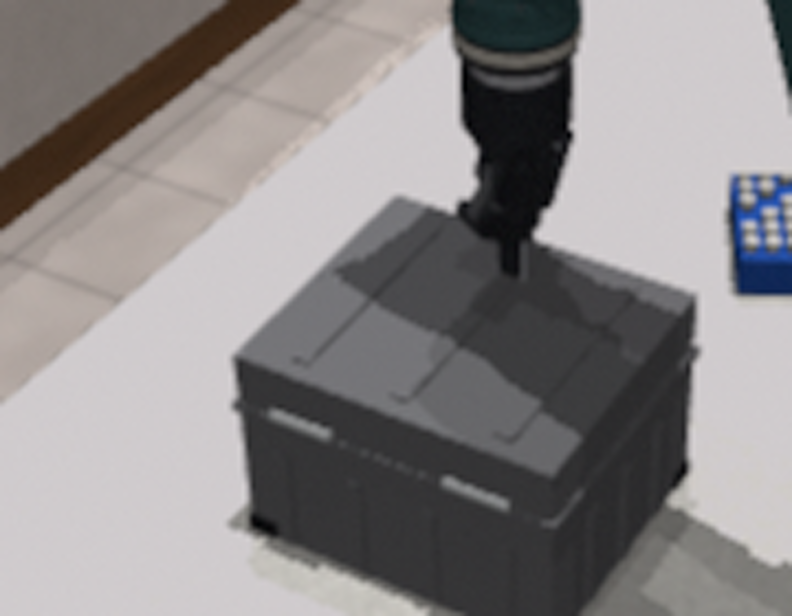

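It's nearly shut, with about 5 mm left. I'll press gently down until the force rises.

Emit:
send_rows(
  steps=[-1, 0, 0, 0.01, 0, -1, 0, 0, 0.008, 0, -1, 0, 0, 0.006, 0, -1, 0, 0, 0, 0],
)

```text
clock: 22.02
ee_pos: [0.5925, -0.0361, 0.165]
ee_rot: [[-0.006, 1.0, 0.0], [1.0, 0.006, -0.0], [-0.0, 0.0, -1.0]]
force: [-1.5, -0.4, 4.9]
grip_width: -0.0001
```

Emit:
send_rows(
  steps=[-1, 0, 0, 0.008, 0, -1, 0, 0, 0.008, 0, -1, 0, 0, 0, 0],
)

```text
clock: 22.4
ee_pos: [0.5927, -0.0361, 0.1647]
ee_rot: [[-0.006, 1.0, 0.004], [1.0, 0.006, -0.001], [-0.001, 0.004, -1.0]]
force: [-17.2, 1.2, 50.0]
grip_width: -0.0001
```

It hit a firm stop at 164.7 mm, matching the 165 mm expected shut height. Backing off and checking.

Emit:
send_rows(
  steps=[-1, 0, 0, -0.016, 0, -1, 0, 0, -0.03, 0, -1, 0, 0, -0.1, 0, -1, 0, 0, -0.15, 0, -1, 0, 0, -0.15, 0, -1, -0.1, -0.1, 0, 0, -1, -0.2, -0.15, 0, 0, -1, -0.2, -0.15, 0, 0, -1, -0.2, -0.15, 0, 0, -1, -0.2, -0.1, 0, 0, -1, 0, 0, 0, 0, -1, 0, 0, 0, 0],
)

```text
clock: 23.9
ee_pos: [0.4315, -0.2618, 0.2722]
ee_rot: [[-0.006, 1.0, -0.0], [1.0, 0.006, 0.001], [0.001, -0.0, -1.0]]
force: [-0.4, 0.7, 0.3]
grip_width: -0.0001
```

Run:
```python
from h import *
s=snap('side','side12');t=snap('top','top12')
crop('side12',(200,150,380,290),4.4,'side12z')
crop('top12',None,1)
for q in (0,.03,.06):
  P=[[x,.132-.21*np.cos(q)+.04*np.sin(q),.125+.21*np.sin(q)+.04*np.cos(q)] for x in(.468,.718)]
  print(q,((proj(s,P)-[200,150])*4.4).round().tolist())
from bench import bot;o=bot.observe();print(o["force"],o["dq"].round(2))
```

```text
0 [[693.0, 298.0], [393.0, 198.0]]
0.03 [[693.0, 292.0], [392.0, 192.0]]
0.06 [[693.0, 286.0], [391.0, 186.0]]
[-0.32868463 -0.55563473  0.14941385] [ 0.43 -0.07 -0.03 -0.13 -0.14 -0.24]
```

View pics/side12z.png

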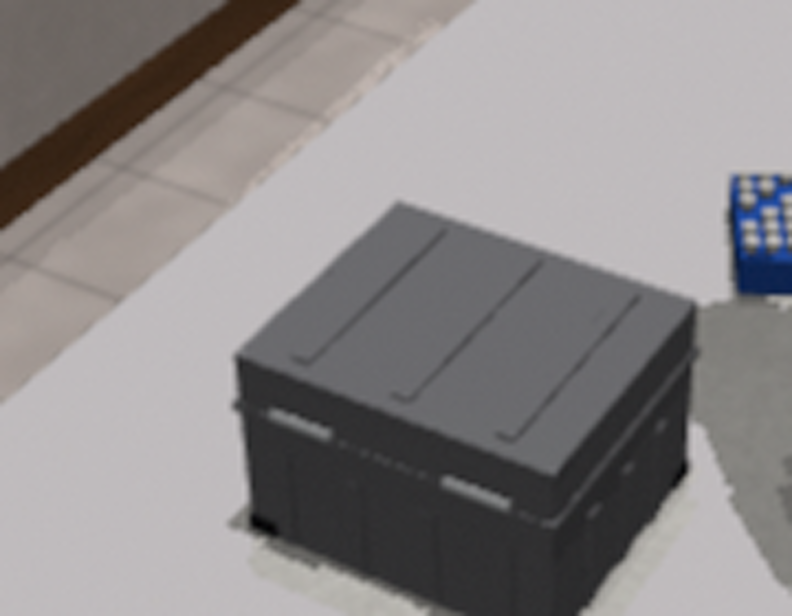

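View pics/top12.png

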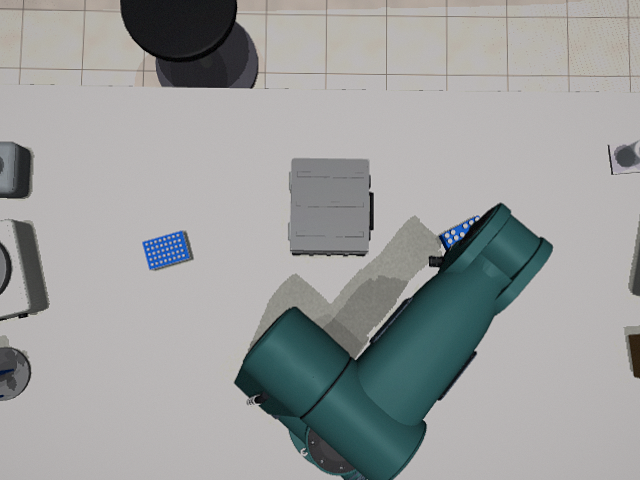

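The chest lid is flat and shut: its corners at (396,202) and (695,302) match the predicted q = 0 positions. The tip box and tube rack look unmoved, and the robot is clear of everything.

```bash
python3 -c "
from bench import bot
print(bot.job_done())"
```

```text
the job is handed in; nothing more can be done
None
```

The job is handed in: the twist lid is locked, the stay is broken at its knee, and the chest's lid is shut. It took about 24 s of the 64 s, and no verdict was reported.

- **Twist lid:** I squeezed both tabs (grip width 37 mm), turned the lid about 60° clockwise until it met the stop at about 1 N m, and let the tabs go. The picture afterwards shows both pawls out in the locked notches. From the picture the turn measures about 59° (±1.5°), which is above the 57.3° needed. That margin is small, and the shut lid meant I could not check it again at the end.
- **Stay:** I pressed the thumb rest in about 30 mm; force readings between pushes reached 10 N. The lid came down to about 1.74 rad and stayed there, which showed the knee had broken. I did not measure the knee angle directly.
- **Chest lid:** I lowered it from behind at about 0.5 rad/s, with 3 to 6 N showing at the pauses. It came to a firm stop at 164.7 mm, against 165 mm expected. The last fingertip press reached about 50 N against the shut lid, harder than it needed to be.
- **Final check:** The lid corners match the shut position to about one pixel. The arm is clear of everything, with no contact force. The tip box has not moved, and the visible part of the tube rack looks unmoved. The arm hid the bottle in the last top picture, so I could not confirm it, but nothing went near it.

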